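# Ink a date stamp and mark a parcel

### The job

Press the brass catch to open the ink pad, steadying its sprung lid with a finger so that it goes right back without flying open, and leave it open. Take the white-capped date stamp off the walnut stand, ink it on the felt, print it square in the empty ruled box on the parcel's label (no mark elsewhere on the parcel), and hang it back in the slot it came from. Press the stamp straight down and gently both times, for about half a second, until its sponge cushion gives about half its depth, never squashing it flat, and leave the parcel, the other stamps, the jar and the tape cutter in their places.

Things in the scene. Friction and masses are not known exactly. Their poses are not given: they have to be found in the camera images.
- catch_top (a point): Press point: middle of the top of the ink pad's brass smooth thumb tab (40 by 40 mm, top 44 mm above the counter, in front (-x) of the case). Pressed straight down here it rocks: frees the lid about 4 mm down, stops at 8 mm, springs back; about 1 N to start, 2 to 3 N at the stop. It lies 41 mm from the lid's front edge; the shut lid's top is 10 mm lower.
- catch (a joint): How far the catch is pressed, rad: 0 at rest, 0.30 at its stop; the lid is let go at about 0.13.
- lid (a joint): Angle of the ink pad's lid, rad: 0 shut and latched, 1.8 at its stop, a little beyond upright, where the spring holds it. Freed, the spring throws it open at over 5 rad/s, yet with only about 1 N at its front edge, so a finger above it can hold it and let it follow; past 0.6 rad it must not swing faster than 4 rad/s.
- lid_hinge (a point): Middle of the lid's hinge line, on the far (+x) edge of the ink pad, 24 mm above the counter. The green steel lid is 170 mm wide (y) and, shut, reaches 112 mm from the hinge towards -x, its top 10 mm above the hinge line. This point turns with the lid: take directions from pad_top.
- pad_top (a point): Centre of the top of the dark blue felt pad, 18 mm above the counter, in a fixed steel case 112 mm (x) by 170 mm (y) with walls 22 mm high; the felt measures 104 by 162 mm. The catch is on the -x side and the hinge on the +x side; z up.
- pad: The felt pad (origin 14 mm below pad_top, same axes).
- stamp_grip (a point): Centre of the red handle of the date stamp with the WHITE cap. Handle 28 mm square, flat sides facing x and y of this point, 46 mm tall; a dome and the cap end 31.5 mm above this point. A red flange 34 mm across has its underside 30 mm below it; then a neck 12 mm thick and 28 mm long, and a black mount 56 mm (x) by 38 mm (y) by 20 mm. z up the handle; 115 to 190 g.
- stamp: The same stamp; origin in the middle of its die face, uncompressed, 88 mm below stamp_grip, same axes. It hangs with its neck in a slot at about x = 0, its flange on the board, its mount under it with 16 mm between mount and board: lifted about 10 mm it can be drawn 70 mm to the front (-x of the stand) and out; it goes back the same way.
- die_face (a point): Middle of the die face (54 mm in x by 36 mm in y) of the same stamp; it moves up with the cushion.
- cushion (a joint): How far the sponge cushion between mount and die of that stamp is pressed in, m: 0 free, 0.006 squashed flat. It takes 2 N to start and 2 N more per mm, 14 N at the end. A print needs more than 4 N for 0.3 s; more than 16 N spoils it.
- stand: Walnut stand, fixed, 80 mm (x) by 262 mm (y); origin in the middle of its underside, z up, front at -x. Its board, 12 mm thick, top 77 mm above the counter, has four slots at y = -90, -30, 30, 90 mm, 20 mm wide, open to the front at x = -30 mm, closed at x = 10 mm. A nosing along the board's front edge stands 4 mm above it.
- date_box (a point): Centre of the empty ruled box, 80 mm (x) by 62 mm (y), on the white label on top of the parcel, on the carton's top face 60 mm above the counter; x along the box's long side. The stamp's x must lie along the box's x, either way round.
- parcel: Brown carton 160 mm (x) by 220 mm (y) by 60 mm, 1.1 to 1.8 kg, loose; origin in the middle of its underside. The date box lies at x = -20, y = 48 mm.
- stamp_yellow: Stamp of the same build with a yellow cap, hanging in another slot; leave it alone. Origin at the middle of its die face.
- stamp_green: The same with a green cap; leave it alone.
- stamp_black: The same with a black cap; leave it alone.
- jar: Glass jar with a steel lid, 90 mm across, 125 mm tall, behind the ink pad to the left; leave it alone. Origin at the middle of its underside.
- tape_cutter: Steel tape cutter base with a roll, 170 by 66 mm, 96 mm tall, lying across behind the ink pad to the right; leave it alone. Origin at the middle of its underside.

How it is judged:
On the way, in this order (a step that is already met when the one before it is completed fails the run):
1. the ink pad's lid has been opened right back (past 1.65 rad) (value of joint lid above 1.65 rad), for 0.2 s.
2. the white-capped stamp has been taken off the stand (10 cm from its place) (distance of stamp_grip from where it was at the start of the episode above 0.1 m), for 0.1 s.
3. the stamp is pressed upright on the felt with more than 4 N for 0.3 s (contact force between stamp and pad above 4 N and angle between stamp's own z axis and vertical below 0.12 rad), for 0.3 s.
4. the stamp is pressed upright on the parcel's label with more than 4 N for 0.3 s, within 12 mm of the middle of the date box and within 0.15 rad of square (contact force between stamp and parcel above 4 N and horizontal distance between die_face and date_box below 0.012 m and angle between the x axis of stamp and the x axis of date_box, either way round below 0.15 rad and angle between stamp's own z axis and vertical below 0.12 rad), for 0.3 s.
At the end, for the whole second after the job is handed in: The white-capped stamp hangs upright and at rest in the slot it came from (within 15 mm and 0.12 rad of how it hung), the ink pad stands open (lid past 1.65 rad), the other three stamps are within 25 mm and the parcel, the jar and the tape cutter within 30 mm of where they were (distance of stamp_grip from where it was at the start of the episode below 0.015 m and angle between stamp's own z axis and vertical below 0.12 rad and linear speed of stamp below 0.03 m/s and value of joint lid above 1.65 rad and distance of parcel from where it was at the start of the episode below 0.03 m and not (distance of any of stamp_yellow, stamp_green, stamp_black from where it was at the start of the episode above 0.025 m) and not (distance of any of jar, tape_cutter from where it was at the start of the episode above 0.03 m)); the robot touches nothing.
It fails at once if the lid flies open: faster than 4 rad/s once past 0.6 rad (value of joint lid above 0.6 rad and velocity of joint lid above 4 rad/s).
It fails at once if the stamp is pressed on the felt or on the parcel with more than 16 N (contact force between stamp and pad above 16 N or contact force between stamp and parcel above 16 N).
It fails at once if the stamp marks the parcel outside the box (touches it more than 20 mm from the middle of the box) (contact force between stamp and parcel above 1 N and horizontal distance between die_face and date_box above 0.02 m).
It fails at once if another stamp is moved by more than 25 mm (distance of any of stamp_yellow, stamp_green, stamp_black from where it was at the start of the episode above 0.025 m).
It fails at once if the parcel, the jar or the tape cutter is moved by more than 30 mm (distance of any of parcel, jar, tape_cutter from where it was at the start of the episode above 0.03 m).
It also fails if it takes over 72 s, if anything falls off the work surface, if the arm or the gripper's body presses on something with over 40 N, if the wrist force passes 120 N, or if a joint passes its speed limit or range.

### The arm

A 6-joint arm with a two-finger parallel gripper is mounted at the origin on the work surface. World frame = base frame: x ahead of the robot, y to its left, z up, the work surface at z = 0. Lengths are in m, angles in rad, forces in N, time in s.
With the tool pointing down it reaches from about 0.35 to 0.975 m from the base axis. Payload 4.9 kg.
Tool frame: the origin (TCP) lies at the very end of the fingers, on their centre line; the grasp point (between the pads) lies 19 mm behind it; z points along the fingers, y is the line along which they close (so a half turn about z gives the same grasp; the last joint's range is limited). The gripper opens to 85 mm and grips with 20 to 120 N. Pads are 22 mm wide; open, the fingers measure 114 mm over their backs; the gripper's body (76 mm by 85 mm) begins 54 mm behind the grasp point. The pads swing forward as they close: fully open they stand 13 mm farther back than shut.
Start: joints at [-1.236, 0.053, 1.613, -0, 1.476, -0.119], TCP at [0.274, -0.562, 0.231] pointing down, gripper open.
Joint ranges: [-3.01, 3.01], [-1.01, 2.22], [0.06, 2.58], [-1.02, 4.17], [0.09, 2.62], [-3.14, 3.14]. Speed limits (rad/s): [2.57, 2.57, 3.14, 3.14, 3.14, 3.14].

### API

Orientations are given as a rotation vector (axis times angle).
In Python, from station import * gives the robot as it stands.
- The arm moves only by the shell command python3 -m crank 'ROWS' [OPENING] [FORCE]. ROWS is JSON, a list of rows, each an object with "offset": the shift along the tool's x, y, z in m, a list of three; "twist": the turn, a rotation vector about the tool's x, y, z in degrees, a list of three. In form: [{"offset": [x, y, z], "twist": [rx, ry, rz]}, ...]. A call has 1 to 20 rows; each row is the pose to reach, as a shift and turn from the pose commanded when the call began, along the tool's axes at that moment; what a row does not reach only later rows make up. A row lasts 1/8 s, in which the tool goes at most 62.5 mm and 10.7 degrees, less where a joint would pass 70% of its speed; a pose out of reach is approached as far as the arm can. A call with a gripper value outside its range is refused whole. OPENING is the opening, from 0 (shut) to 1 (fully open), set as the call begins (- or left out, the last holds). The fingers move at their own pace and stop on an object; FORCE is the grip in N (left out, the last holds). Time passes only in rows, so rows that repeat a pose let the fingers close. It gives the time, the measured TCP pose, the force, the opening and the grip force at its end, in the units of the state.
- get_obs(): the state, without advancing time (a new reading comes with each control period).
- get_image(name): name is "side" or "top" or "wrist"; returns the picture (480x640x3 uint8, red, green, blue); there is no depth.
- get_calibration(name): a dict with "intrinsics" (3x3 intrinsics, pixels), "world_from_camera" (4x4, takes a point from camera to world coordinates); the wrist camera has in their place "tool_from_camera" (4x4, takes a point from camera to tool coordinates, whose origin is the TCP and whose axes are the flange's). Camera axes: x right, y up, looking along -z (the intrinsics and any distortion apply to the point x, -y, -z); pixel columns grow to the right and rows downward; lengths in m; the calibration is good to about 2 mm. A picture is of the moment at which its call begins: read the wrist's pose just before it. get_calibration takes no time and is no camera call.
- finish_job(): hands the job in; it is judged then, once.
Trained networks look in the newest picture that a camera, given by its name, has taken for a name from the list of things; names that differ only in an ending like _2 or _b are one class to them, and where a whole thing is asked for, a point or a joint stands for the part that bears it (a point fixed in the world has none). Each returns a list of dicts, best first, with "confidence" (0 to 1); they miss things now and then, are a little off and sometimes report something else, mostly with a low value. They report only what shows in the picture. A call takes as long as a camera call.
- cut_out(query, camera): "region" (480x640 bool, what is visible of it) and "rect" ([centre column, centre row, width, height] in pixels, round what is visible of it).
The state is a dict: "t": time; "q": joint angles; "dq": joint speeds; "effort": joint torques, N m; "tool_pos": TCP position; "tool_rot": TCP orientation; "contact_force": force on the tool from outside, world axes, zero at the start; "wrist_torque": the same for the moment, N m; "opening": finger opening in m; "grip_force": force on a finger pad.
Only numpy, scipy, OpenCV 4.12 (cv2) and the standard library are available. Lean on these libraries where they do the work, as an engineer would, in place of code of your own. Each camera call takes 0.05 s, during which the arm holds its last target. There are 200 camera calls.

## Working session

There is one attempt and no reset: what is moved stays moved. The work goes in short steps, Python scripts to look and compute and a shell command to move; the robot and the scene stay as the last step left them, time stands still between calls to the robot, and variables do not carry over. Pictures are saved under pics/ and viewed, at most 10 in all, crops included, and the job is handed in when it is done.

```bash
ls; mkdir -p pics; python3 - <<'E'
from station import *
import cv2,numpy as np
o=get_obs(); print({k:np.round(v,3).tolist() for k,v in o.items()})
a=get_image("top");b=get_image("side")
cv2.imwrite("pics/top.png",a[:,:,::-1]);cv2.imwrite("pics/side.png",b[:,:,::-1])
for c in("top","side","wrist"):
    d=get_calibration(c);print(c,{k:np.round(v,4).tolist() for k,v in d.items()})
for c in("top","side"):
  for n in ["pad","lid","catch","stamp","stand","parcel","jar","tape_cutter","stamp_yellow","stamp_green","stamp_black"]:
    r=cut_out(n,c);print(c,n,[(round(x["confidence"],2),np.round(x["rect"]).tolist()) for x in r[:2]])
E
```

```text
pics
{'t': 0.0, 'q': [-1.236, 0.053, 1.614, -0.0, 1.476, -0.119], 'dq': [0.002, 0.0, -0.001, -0.0, 0.0, 0.0], 'effort': [0.001, -39.368, -37.018, -0.0, 0.007, -0.0], 'tool_pos': [0.274, -0.561, 0.23], 'tool_rot': [-3.059, -0.706, 0.0], 'contact_force': [0.171, 0.307, 0.314], 'wrist_torque': [-0.005, -0.01, -0.003], 'grip_force': 0.0, 'opening': 0.085}
top {'intrinsics': [[524.8373, 0.0, 309.7946], [0.0, 524.8373, 242.1506], [0.0, 0.0, 1.0]], 'world_from_camera': [[-0.0057, 0.9982, -0.0603, 0.4973], [-0.9998, -0.007, -0.0208, -0.0174], [-0.0212, 0.0602, 0.998, 1.1631], [0.0, 0.0, 0.0, 1.0]]}
side {'intrinsics': [[540.9999, 0.0, 316.8816], [0.0, 540.9999, 237.5493], [0.0, 0.0, 1.0]], 'world_from_camera': [[0.8551, 0.309, -0.4163, -0.0016], [-0.5181, 0.4806, -0.7075, -0.9788], [-0.0186, 0.8207, 0.5711, 0.8904], [0.0, 0.0, 0.0, 1.0]]}
wrist {'intrinsics': [[397.7718, 0.0, 319.2461], [0.0, 397.7718, 244.2478], [0.0, 0.0, 1.0]], 'tool_from_camera': [[-0.0004, 0.9512, 0.3086, 0.0783], [1.0, 0.0003, 0.0004, 0.0003], [0.0003, 0.3086, -0.9512, -0.1436], [0.0, 0.0, 0.0, 1.0]]}
top pad []
top li
[... 311 characters left out ...]
[(0.6, [246.0, 180.0, 47.0, 51.0])]
top tape_cutter [(0.85, [362.0, 180.0, 34.0, 81.0])]
top stamp_yellow [(0.74, [467.0, 256.0, 24.0, 22.0]), (0.21, [299.0, 292.0, 18.0, 28.0])]
top stamp_green [(0.6, [527.0, 247.0, 30.0, 20.0]), (0.36, [304.0, 251.0, 83.0, 59.0])]
top stamp_black [(0.81, [439.0, 262.0, 25.0, 22.0])]
side pad []
side lid []
side catch []
side stamp [(0.79, [394.0, 338.0, 28.0, 56.0])]
side stand [(0.55, [406.0, 350.0, 81.0, 100.0])]
side parcel []
side jar []
side tape_cutter [(0.57, [393.0, 263.0, 42.0, 39.0])]
side stamp_yellow [(0.93, [379.0, 324.0, 21.0, 57.0])]
side stamp_green [(0.69, [393.0, 338.0, 24.0, 57.0]), (0.68, [415.0, 355.0, 32.0, 58.0])]
side stamp_black []
```

View pics/top.png

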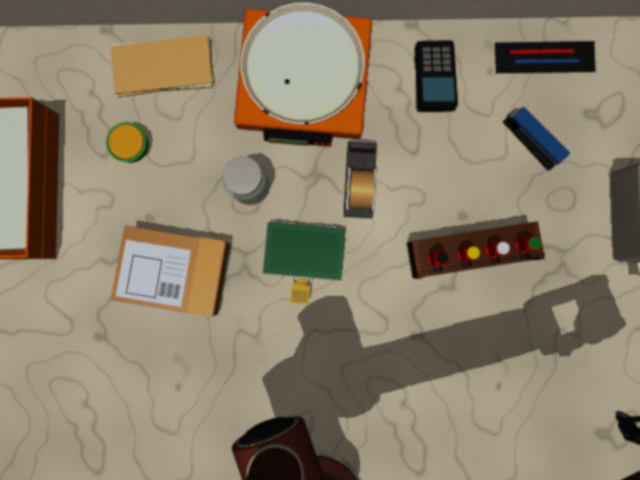

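View pics/side.png

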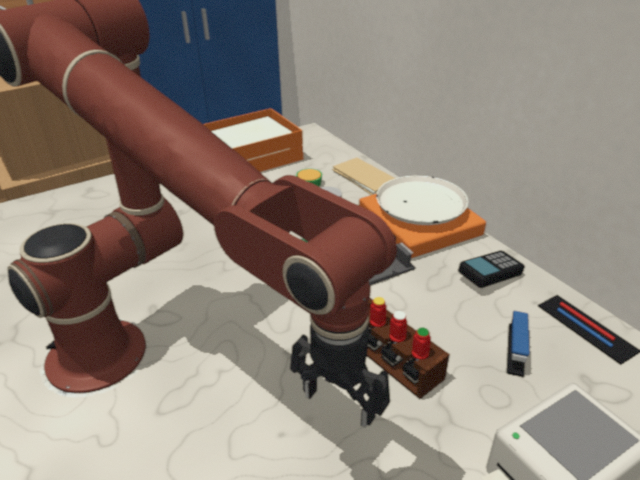

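```bash
cat > h.py <<'E'
from station import *
import cv2,numpy as np
from scipy.spatial.transform import Rotation as Ro
def cam(name,o=None):
    c=get_calibration(name);K=np.array(c["intrinsics"])
    if name!="wrist": return K,np.array(c["world_from_camera"])
    o=o or get_obs();T=np.eye(4);T[:3,:3]=Ro.from_rotvec(o["tool_rot"]).as_matrix();T[:3,3]=o["tool_pos"]
    return K,T@np.array(c["tool_from_camera"])
def p2w(C,uv,z):
    K,T=C;uv=np.atleast_2d(np.asarray(uv,float))
    d=np.c_[(uv[:,0]-K[0,2])/K[0,0],-(uv[:,1]-K[1,2])/K[1,1],-np.ones(len(uv))]@T[:3,:3].T
    return T[:3,3]+d*((z-T[2,3])/d[:,2])[:,None]
def w2p(C,p):
    K,T=C;q=(np.atleast_2d(p)-T[:3,3])@T[:3,:3]
    return np.c_[K[0,0]*q[:,0]/-q[:,2]+K[0,2],K[1,1]*q[:,1]/q[:,2]+K[1,2]]
def rect(reg,C,z):
    c=max(cv2.findContours(reg.astype(np.uint8),0,2)[0],key=cv2.contourArea)[:,0]
    w=p2w(C,c,z)[:,:2]; r=cv2.minAreaRect((w*1000).astype(np.float32)); return r
def go(pos,yaw,o=None):
    "offset and twist (tool axes) from current pose to tool-down pose with tool x at yaw deg"
    o=o or get_obs();R=Ro.from_rotvec(o["tool_rot"]).as_matrix()
    a=np.radians(yaw);G=np.c_[[np.cos(a),np.sin(a),0],[np.sin(a),-np.cos(a),0],[0,0,-1]]
    return np.round(R.T@(np.array(pos)-o["tool_pos"]),4),np.round(np.degrees(Ro.from_matrix(R.T@G).as_rotvec()),2)
E
python3 - <<'E'
from h import *
get_image("top");C=cam("top")
def reg(n):
    r=cut_out(n,"top");return r[0] if r else None
for n,z in [("lid",.034),("catch",.044),("stand",.079),("parcel",.06),("jar",.125),("tape_cutter",.09),("stamp",.14),("stamp_yellow",.14),("stamp_green",.14),("stamp_black",.14)]:
    r=reg(n)
    if r: 
        q=rect(r["region"],C,z);print(n,round(r["confidence"],2),np.round(q[0],1),np.round(q[1],1),round(q[2],1), np.round(p2w(C,r["rect"][:2],z),3))
im=get_image("top")
cv2.imwrite("pics/c1.png",cv2.resize(im[215:325,100:350,::-1],None,fx=3.2,fy=3.2,interpolation=cv2.INTER_CUBIC))
E
```

```text
lid 0.79 [544.3  20.5] [172.1 117.3] 84.5 [[0.544 0.016 0.034]]
catch 0.72 [460.3  28. ] [40.4 52.3] 84.6 [[0.456 0.027 0.044]]
stand 0.67 [ 544.8 -333.7] [ 82.1 277.1] 8.2 [[ 0.543 -0.336  0.079]]
parcel 0.91 [504.5 300.9] [230.3 162.1] 80.4 [[0.505 0.305 0.06 ]]
jar 0.82 [684.8 132.3] [102.4  86.8] 26.3 [[0.683 0.13  0.125]]
tape_cutter 0.61 [693.  -98.9] [ 64.7 163.5] 87.0 [[ 0.69 -0.1   0.09]]
stamp 0.73 [ 543.4 -357.2] [35.8 45. ] 37.3 [[ 0.538 -0.357  0.14 ]]
stamp_yellow 0.57 [ 530.2 -301.7] [40.7 38.8] 89.6 [[ 0.529 -0.302  0.14 ]]
stamp_green 0.91 [ 544.9 -417.5] [48.3 42.6] 89.6 [[ 0.541 -0.418  0.14 ]]
stamp_black 0.89 [ 524.1 -245.4] [37.9 37.4] 25.5 [[ 0.519 -0.245  0.14 ]]
```

View pics/c1.png

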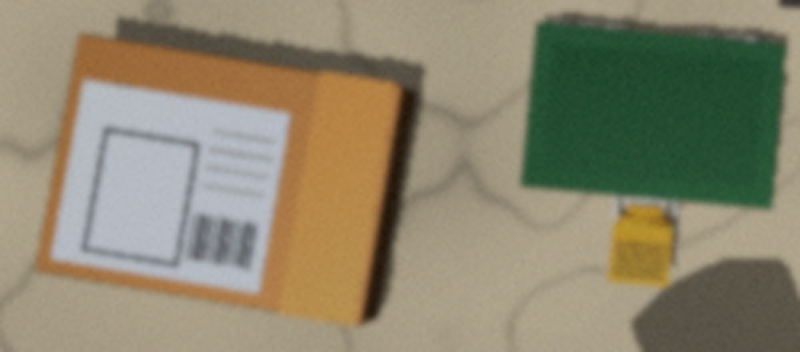

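```bash
python3 - <<'E'
from h import *
C=cam("top")
c=np.array([(107,129),(198,147),(180,265),(84,249)])/3.2+[100,215]
w=p2w(C,c,.06);print("box",np.round(w,3).tolist(),w.mean(0))
R=Ro.from_euler('z',-9.6,degrees=True).as_matrix()
print("box from parcel",np.array([.5045,.3009,0])+R@[-.02,.048,0])
print(p2w(C,np.array([(640-0,0)])*0+np.array([[642,245]])/3.2+[100,215],.044))
print(go([.54,-.357,.31],98))
E
```

```text
box [[0.539, 0.379, 0.06], [0.526, 0.319, 0.06], [0.449, 0.33, 0.06], [0.46, 0.393, 0.06]] [0.4934233  0.35525271 0.06      ]
box from parcel [0.49278498 0.35156318 0.        ]
[[0.45991455 0.02599233 0.044     ]]
(array([ 0.3289, -0.0674, -0.0787]), array([ -0.,   0., -72.]))
```

```bash
R='{"offset":[0.329,-0.067,-0.079],"twist":[0,0,-72]}'; python3 -m crank '[{"offset":[0,0,-0.05],"twist":[0,0,-10]},{"offset":[0.329,-0.067,-0.079],"twist":[0,0,-72]},{"offset":[0.329,-0.067,-0.079],"twist":[0,0,-72]},{"offset":[0.329,-0.067,-0.079],"twist":[0,0,-72]},{"offset":[0.329,-0.067,-0.079],"twist":[0,0,-72]},{"offset":[0.329,-0.067,-0.079],"twist":[0,0,-72]},{"offset":[0.329,-0.067,-0.079],"twist":[0,0,-72]},{"offset":[0.329,-0.067,-0.079],"twist":[0,0,-72]},{"offset":[0.329,-0.067,-0.079],"twist":[0,0,-72]},{"offset":[0.329,-0.067,-0.079],"twist":[0,0,-72]}]' 0.5
python3 - <<'E'
from h import *
o=get_obs();im=get_image("wrist");C=cam("wrist",o)
cv2.imwrite("pics/w1.png",im[:,:,::-1])
for n,z in [("stand",.08),("stamp",.107),("stamp_yellow",.107),("stamp_green",.107),("stamp_black",.107)]:
    for r in cut_out(n,"wrist")[:2]:
        q=rect(r["region"],C,z);print(n,round(r["confidence"],2),np.round(r["rect"]),np.round(q[0],1),np.round(q[1],1),round(q[2],1))
E
```

```text
t: 3.05
tool_pos: [0.5394, -0.3582, 0.3101]
tool_rot: [-2.064, -2.368, 0.0]
contact_force: [-0.2, -0.2, 0.0]
opening: 0.0425
grip_force: 0.0
stand 0.75 [582.   4.  40.   6.] [ 731.7 -164.2] [32.6  5.8] 7.8
stand 0.71 [327. 169.  95. 281.] [ 545.9 -339.6] [ 78.7 261.2] 8.8
stamp_yellow 0.74 [318. 156.  46.  40.] [ 532.3 -313.6] [39.1 33.7] 8.8
stamp_green 0.57 [321. 288.  40.  50.] [ 553.6 -432.5] [37.5 52.5] 23.5
stamp_black 0.82 [320.  78.  48.  43.] [ 524.1 -252.7] [33.8 38.6] 89.9
```

View pics/w1.png

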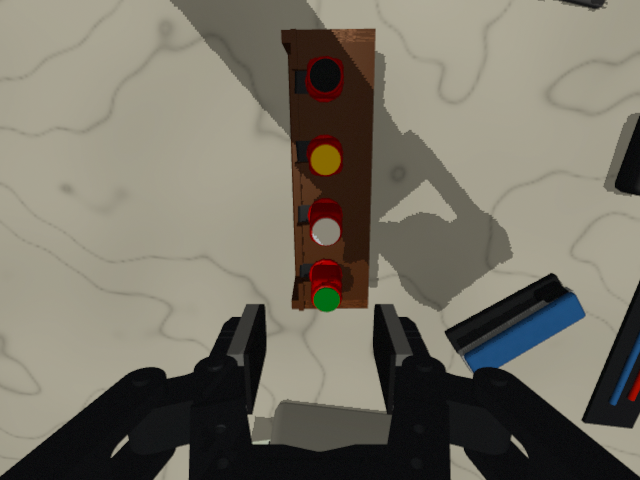

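```bash
python3 - <<'E'
from h import *
C=cam("wrist");p=p2w(C,[(325,76),(326,159),(326,231),(327,299)],.1385);print(np.round(p,4))
q=p2w(C,[(281,30),(376,29),(368,308),(293,308)],.079);print(np.round(q,4),q.mean(0))
d=p[0]-p[3];print(np.degrees(np.arctan2(-d[0],d[1])),np.linalg.norm(d))
d=q[0]-q[3];print(np.degrees(np.arctan2(-d[0],d[1])));d=q[1]-q[2];print(np.degrees(np.arctan2(-d[0],d[1])))
Ct=cam("top");print(p2w(Ct,[(438,258),(473,253),(503,248),(535,243)],.1385))
print(go([.52,.04,.30],84.5))
E
```

```text
[[ 0.5288 -0.2522  0.1385]
 [ 0.5381 -0.3113  0.1385]
 [ 0.5464 -0.3691  0.1385]
 [ 0.5561 -0.43    0.1385]]
[[ 0.487  -0.2166  0.079 ]
 [ 0.5662 -0.2048  0.079 ]
 [ 0.6052 -0.4626  0.079 ]
 [ 0.5276 -0.4734  0.079 ]] [ 0.54650673 -0.33934933  0.079     ]
8.735804372406713 0.17987872547629252
8.990591945700212
8.606402378196
[[ 0.52667943 -0.24501116  0.1385    ]
 [ 0.53595198 -0.31281024  0.1385    ]
 [ 0.54527441 -0.37087222  0.1385    ]
 [ 0.55455817 -0.43270368  0.1385    ]]
(array([0.3966, 0.0352, 0.0103]), array([ 0.  ,  0.  , 13.45]))
```

```bash
python3 -m crank '[{"offset":[0.397,0.035,0.01],"twist":[0,0,13.5]},{"offset":[0.397,0.035,0.01],"twist":[0,0,13.5]},{"offset":[0.397,0.035,0.01],"twist":[0,0,13.5]},{"offset":[0.397,0.035,0.01],"twist":[0,0,13.5]},{"offset":[0.397,0.035,0.01],"twist":[0,0,13.5]},{"offset":[0.397,0.035,0.01],"twist":[0,0,13.5]},{"offset":[0.397,0.035,0.01],"twist":[0,0,13.5]},{"offset":[0.397,0.035,0.01],"twist":[0,0,13.5]},{"offset":[0.397,0.035,0.01],"twist":[0,0,13.5]},{"offset":[0.397,0.035,0.01],"twist":[0,0,13.5]},{"offset":[0.397,0.035,0.01],"twist":[0,0,13.5]}]' 0.53
python3 - <<'E'
from h import *
o=get_obs();im=get_image("wrist");C=cam("wrist",o)
cv2.imwrite("pics/w2.png",im[:,:,::-1])
for n,z in [("lid",.034),("catch",.044),("jar",.125),("parcel",.06),("tape_cutter",.09)]:
    for r in cut_out(n,"wrist")[:1]:
        q=rect(r["region"],C,z);print(n,round(r["confidence"],2),np.round(r["rect"]),np.round(q[0],1),np.round(q[1],1),round(q[2],1))
E
```

```text
t: 4.72
tool_pos: [0.5198, 0.0398, 0.3003]
tool_rot: [2.327, 2.11, -0.0]
contact_force: [-0.2, 0.5, -0.9]
opening: 0.0453
grip_force: 0.0
lid 0.97 [346. 206. 117. 164.] [544.1  20.1] [172.9 120.7] 84.6
jar 0.97 [520.  61. 159. 121.] [676.  137.3] [116.9  80.1] 12.2
parcel 0.76 [266.  20. 195.  40.] [489.  199.2] [ 31.3 162.3] 84.4
tape_cutter 0.75 [496. 311. 167.  87.] [681.2 -82.4] [ 95.7 161.2] 86.7
```

View pics/w2.png

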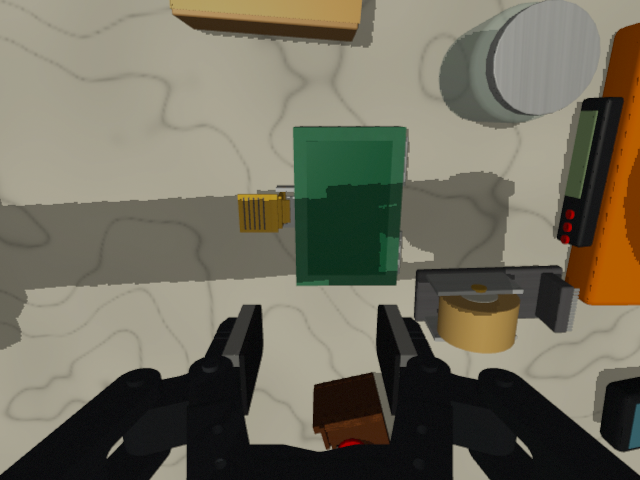

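```bash
python3 - <<'E'
from h import *
C=cam("wrist");q=p2w(C,[(294,126),(407,126),(397,285),(297,285)],.034)
o=q.mean(0);a=np.radians(-5.5);X=np.array([np.cos(a),np.sin(a),0]);Y=np.array([-X[1],X[0],0])
f=lambda p:np.round(np.c_[(p-o)@X,(p-o)@Y]*1000,1).tolist()
print(np.round(q,4).tolist(),o);print(f(q))
for e in ((0,3),(1,2)): d=q[e[0]]-q[e[1]];print(np.degrees(np.arctan2(-d[0],d[1])))
print(f(p2w(C,[(238,194),(279,194),(279,232),(238,232)],.044)))
E
```

```text
[[0.5008, 0.1111, 0.034], [0.6119, 0.1004, 0.034], [0.5959, -0.0697, 0.034], [0.4844, -0.0589, 0.034]] [0.54824516 0.02073183 0.034     ]
[[-55.9, 85.4], [55.8, 85.4], [56.1, -85.4], [-56.0, -85.4]]
-5.529479158224435
-5.399508523078855
[[-113.5, 19.5], [-71.8, 19.5], [-73.1, -20.7], [-116.0, -20.6]]
```

```bash
python3 - <<'E'
from h import *
a=np.radians(-5.5);X=np.array([np.cos(a),np.sin(a),0]);o=np.array([.5482,.0207,0])
p=o-.067*X;p[2]=.06;print(p,go(p,84.5))
E
```

```text
[0.48150845 0.02712167 0.06      ] (array([-0.0171, -0.0368,  0.2403]), array([-0.  , -0.  , -0.01]))
```

```bash
python3 -m crank '[{"offset":[-0.017,-0.037,0.03],"twist":[0,0,0]},{"offset":[-0.017,-0.037,0.09],"twist":[0,0,0]},{"offset":[-0.017,-0.037,0.15],"twist":[0,0,0]},{"offset":[-0.017,-0.037,0.2],"twist":[0,0,0]},{"offset":[-0.017,-0.037,0.23],"twist":[0,0,0]},{"offset":[-0.017,-0.037,0.24],"twist":[0,0,0]},{"offset":[-0.017,-0.037,0.24],"twist":[0,0,0]},{"offset":[-0.017,-0.037,0.24],"twist":[0,0,0]}]'
python3 -m crank '[{"offset":[0,0,0.004],"twist":[0,0,0]},{"offset":[0,0,0.008],"twist":[0,0,0]},{"offset":[0,0,0.011],"twist":[0,0,0]},{"offset":[0,0,0.011],"twist":[0,0,0]},{"offset":[0,0,0.011],"twist":[0,0,0]}]'
python3 - <<'E'
from h import *
im=get_image("wrist");cv2.imwrite("pics/w3.png",im[:,:,::-1])
E
```

```text
t: 6.02
tool_pos: [0.4828, 0.0272, 0.0623]
tool_rot: [2.324, 2.111, 0.004]
contact_force: [-0.5, -0.9, 0.5]
opening: 0.0452
grip_force: 0.0
t: 6.65
tool_pos: [0.4812, 0.0274, 0.0493]
tool_rot: [-2.325, -2.112, 0.0]
contact_force: [-0.6, 0.3, -0.7]
opening: 0.0457
grip_force: 0.0
```

View pics/w3.png

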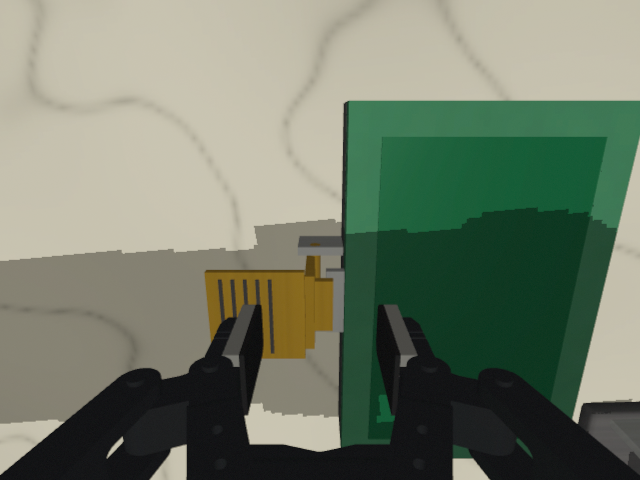

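```bash
python3 -m crank '[{"offset":[0,0,0.003],"twist":[0,0,0]},{"offset":[0,0,0.006],"twist":[0,0,0]},{"offset":[0,0,0.006],"twist":[0,0,0]},{"offset":[0,0,0.006],"twist":[0,0,0]}]'
python3 -m crank '[{"offset":[0,0,0.002],"twist":[0,0,0]},{"offset":[0,0,0.004],"twist":[0,0,0]},{"offset":[0,0,0.004],"twist":[0,0,0]},{"offset":[0,0,0.004],"twist":[0,0,0]}]'
```

```text
t: 7.2
tool_pos: [0.4813, 0.0274, 0.0433]
tool_rot: [-2.325, -2.112, -0.0]
contact_force: [0.6, -0.9, -0.1]
opening: 0.0452
grip_force: 0.0
t: 7.7
tool_pos: [0.4812, 0.0274, 0.0394]
tool_rot: [-2.325, -2.112, 0.0]
contact_force: [-2.9, -0.5, 3.3]
opening: 0.0457
grip_force: 2.1
```

```bash
cat > st.py <<'E'
from h import *
o=get_obs();R=Ro.from_rotvec(o["tool_rot"]).as_matrix()
print("tool F",np.round(R.T@o["contact_force"],2),"M",np.round(R.T@o["wrist_torque"],3),np.round(o["tool_pos"],4))
im=get_image("wrist")
for n in("lid","catch"):
    for r in cut_out(n,"wrist")[:1]:print(n,round(r["confidence"],2),np.round(r["rect"],1))
E
python3 st.py; python3 -m crank '[{"offset":[0,0,0.001],"twist":[0,0,0]},{"offset":[0,0,0.002],"twist":[0,0,0]},{"offset":[0,0,0.002],"twist":[0,0,0]}]'; python3 st.py
```

```text
tool F [-0.81 -2.82 -3.27] M [ 0.44  -0.012 -0.054] [0.4812 0.0274 0.0394]
lid 0.79 [483.4 285.8 306.4 376.7]
catch 0.79 [263.4 318.4 131.1 110.5]
t: 8.22
tool_pos: [0.4809, 0.0274, 0.0379]
tool_rot: [-2.325, -2.112, 0.002]
contact_force: [-5.2, 1.3, 8.6]
opening: 0.0456
grip_force: 4.9
tool F [ 0.77 -5.29 -8.62] M [1.095 0.026 0.032] [0.4809 0.0274 0.0379]
lid 0.9 [484.5 288.2 309.2 382.6]
catch 0.94 [260.6 318.9 137.9 109.8]
```

```bash
python3 - <<'E'
from h import *
im=get_image("wrist");cv2.imwrite("pics/w4.png",cv2.resize(im[200:440,180:480,::-1],None,fx=2.4,fy=2.4))
E
```

```text
(no output)
```

View pics/w4.png

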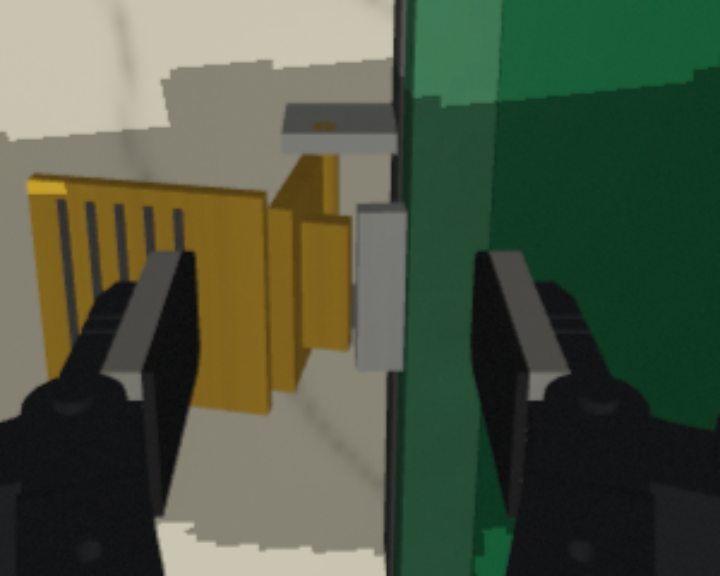

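```bash
python3 -m crank '[{"offset":[0,0,-0.003],"twist":[0,0,0]},{"offset":[0,0.001,-0.006],"twist":[0,0,0]},{"offset":[0,0.0015,-0.01],"twist":[0,0,0]},{"offset":[0,0.0015,-0.01],"twist":[0,0,0]},{"offset":[0,0.0015,-0.01],"twist":[0,0,0]}]'; python3 st.py
```

```text
t: 9.05
tool_pos: [0.4829, 0.0272, 0.0473]
tool_rot: [2.325, 2.112, 0.001]
contact_force: [-0.5, -0.1, 0.6]
opening: 0.0449
grip_force: 0.4
tool F [-0.11 -0.52 -0.61] M [-0.165  0.022  0.054] [0.4829 0.0272 0.0473]
catch 0.84 [265.4 310.1 127.7 108.3]
```

```bash
python3 -m crank '[{"offset":[0,0.001,-0.005],"twist":[0,0,0]},{"offset":[0,0.0025,-0.01],"twist":[0,0,0]},{"offset":[0,0.0025,-0.01],"twist":[0,0,0]},{"offset":[0,0.0025,-0.01],"twist":[0,0,0]}]'; python3 st.py
python3 - <<'E'
from h import *
im=get_image("wrist");cv2.imwrite("pics/w5.png",im[:,:,::-1])
E
```

```text
t: 9.7
tool_pos: [0.4854, 0.0269, 0.0574]
tool_rot: [2.325, 2.112, 0.001]
contact_force: [1.2, -0.2, 1.3]
opening: 0.0452
grip_force: 0.3
tool F [-0.04  1.23 -1.28] M [-0.131  0.022  0.01 ] [0.4854 0.0269 0.0574]
lid 0.94 [477.5 283.4 293.7 371. ]
catch 0.63 [263.4 298.6 122.5 100.5]
```

View pics/w5.png

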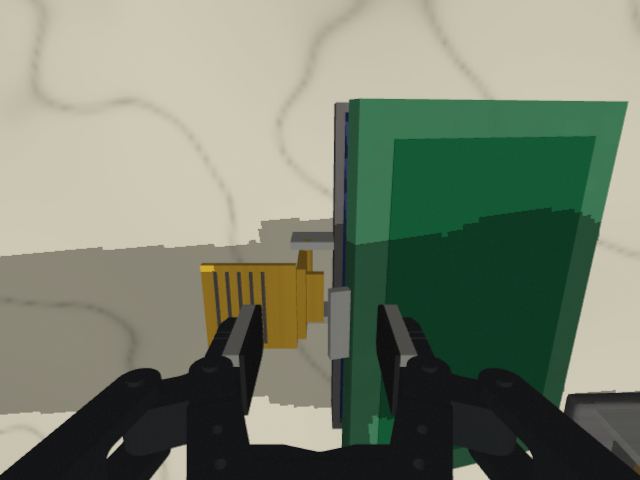

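```bash
python3 -m crank '[{"offset":[0,0.0034,-0.0094],"twist":[0,0,0]},{"offset":[0,0.008,-0.018],"twist":[0,0,0]},{"offset":[0,0.013,-0.027],"twist":[0,0,0]},{"offset":[0,0.019,-0.035],"twist":[0,0,0]},{"offset":[0,0.026,-0.042],"twist":[0,0,0]},{"offset":[0,0.0335,-0.049],"twist":[0,0,0]},{"offset":[0,0.0415,-0.055],"twist":[0,0,0]},{"offset":[0,0.05,-0.06],"twist":[0,0,0]},{"offset":[0,0.0595,-0.064],"twist":[0,0,0]},{"offset":[0,0.069,-0.067],"twist":[0,0,0]},{"offset":[0,0.079,-0.069],"twist":[0,0,0]},{"offset":[0,0.089,-0.0705],"twist":[0,0,0]},{"offset":[0,0.099,-0.071],"twist":[0,0,0]},{"offset":[0,0.109,-0.071],"twist":[0,0,0]},{"offset":[0,0.119,-0.071],"twist":[0,0,0]},{"offset":[0,0.129,-0.071],"twist":[0,0,0]},{"offset":[0,0.137,-0.071],"twist":[0,0,0]},{"offset":[0,0.137,-0.071],"twist":[0,0,0]}]'; python3 st.py
```

```text
t: 12.15
tool_pos: [0.622, 0.0138, 0.1283]
tool_rot: [-2.325, -2.112, 0.0]
contact_force: [0.0, -0.8, 0.6]
opening: 0.0455
grip_force: 0.0
tool F [-0.77  0.1  -0.6 ] M [ 0.05   0.006 -0.05 ] [0.622  0.0138 0.1283]
lid 0.94 [327.5 274.7  78.8 354. ]
catch 0.55 [ 55.7 251.3 104.6  69.1]
```

```bash
python3 -m crank '[{"offset":[0,0,-0.04],"twist":[0,0,0]},{"offset":[0,0,-0.09],"twist":[0,0,0]},{"offset":[0,0,-0.13],"twist":[0,0,0]},{"offset":[0,0,-0.13],"twist":[0,0,0]}]'; python3 st.py
python3 - <<'E'
from h import *
print(go([.547,-.3695,.2],98.7))
get_image("top");r=cut_out("lid","top");print([(x["confidence"],x["rect"]) for x in r[:2]])
E
```

```text
t: 12.8
tool_pos: [0.6235, 0.0137, 0.2639]
tool_rot: [2.32, 2.108, 0.009]
contact_force: [0.2, 0.5, 0.5]
opening: 0.0454
grip_force: 0.0
tool F [ 0.51  0.11 -0.46] M [ 0.074 -0.005 -0.016] [0.6235 0.0137 0.2639]
lid 0.91 [315.7 221.5  44.4 230.8]
catch 0.87 [142.8 206.4  66.4  49.8]
(array([-0.3888, -0.0366,  0.0571]), array([ -0.11,  -0.02, -14.2 ]))
[(0.78, [306.8, 215.3, 82.3, 25.7]), (0.38, [305.5, 253.5, 74.3, 53.3])]
```

```bash
python3 -m crank '[{"offset":[-0.389,-0.0366,0.04],"twist":[0,0,-14.2]},{"offset":[-0.389,-0.0366,0.04],"twist":[0,0,-14.2]},{"offset":[-0.389,-0.0366,0.04],"twist":[0,0,-14.2]},{"offset":[-0.389,-0.0366,0.04],"twist":[0,0,-14.2]},{"offset":[-0.389,-0.0366,0.04],"twist":[0,0,-14.2]},{"offset":[-0.389,-0.0366,0.04],"twist":[0,0,-14.2]},{"offset":[-0.389,-0.0366,0.05],"twist":[0,0,-14.2]},{"offset":[-0.389,-0.0366,0.057],"twist":[0,0,-14.2]},{"offset":[-0.389,-0.0366,0.057],"twist":[0,0,-14.2]},{"offset":[-0.389,-0.0366,0.057],"twist":[0,0,-14.2]},{"offset":[-0.389,-0.0366,0.057],"twist":[0,0,-14.2]}]' 0.65
python3 - <<'E'
from h import *
o=get_obs();im=get_image("wrist");C=cam("wrist",o);K=C
for n in("stamp","stamp_yellow","stamp_green"):
    for r in cut_out(n,"wrist")[:1]: print(n,r["confidence"],np.round(r["rect"],1))
g=np.array([.547,-.3695,.1385]);print(w2p(C,g))
hsv=cv2.cvtColor(im,cv2.COLOR_RGB2HSV);u,v=w2p(C,g)[0].astype(int)
m=((hsv[...,1]<60)&(hsv[...,2]>120)).astype(np.uint8);b=np.zeros_like(m);b[max(0,v-45):v+45,u-45:u+45]=1
n,l,s,c=cv2.connectedComponentsWithStats(m*b);i=1+np.argsort(-s[1:,4])[:2];print(s[i],c[i],p2w(C,c[i],.1385),go([.547,-.3695,.091],98.7,o))
E
```

```text
t: 14.42
tool_pos: [0.5487, -0.3688, 0.2022]
tool_rot: [2.044, 2.384, 0.0]
contact_force: [0.1, -1.0, 0.8]
opening: 0.0555
grip_force: 0.0
stamp 0.94 [311.6 247.4  61.   75.6]
stamp_yellow 0.9 [309.4 153.1  62.   60.2]
stamp_green 0.65 [310.1 337.1  55.7  84.1]
[[317.31694188 264.27056832]]
[[ 295  246   41   39 1240]
 [ 272  219    6   90  411]] [[314.72983871 264.77822581]
 [273.84914842 267.51581509]] [[ 0.54562131 -0.3700186   0.1385    ]
 [ 0.52330714 -0.37511538  0.1385    ]] (array([-0.0003, -0.0018,  0.1112]), array([0.05, 0.05, 0.1 ]))
```

```bash
python3 -m crank '[{"offset":[-0.001,-0.003,0.03],"twist":[0,0,0]},{"offset":[-0.001,-0.003,0.06],"twist":[0,0,0]},{"offset":[-0.001,-0.003,0.085],"twist":[0,0,0]},{"offset":[-0.001,-0.003,0.1],"twist":[0,0,0]},{"offset":[-0.001,-0.003,0.108],"twist":[0,0,0]},{"offset":[-0.001,-0.003,0.112],"twist":[0,0,0]},{"offset":[-0.001,-0.003,0.112],"twist":[0,0,0]},{"offset":[-0.001,-0.003,0.112],"twist":[0,0,0]}]' 0.65
python3 -m crank '[{"offset":[0,0,0],"twist":[0,0,0]},{"offset":[0,0,0],"twist":[0,0,0]},{"offset":[0,0,0],"twist":[0,0,0]},{"offset":[0,0,0],"twist":[0,0,0]},{"offset":[0,0,0],"twist":[0,0,0]},{"offset":[0,0,0],"twist":[0,0,0]},{"offset":[0,0,0],"twist":[0,0,0]}]' 0.15 40
```

```text
t: 15.62
tool_pos: [0.5456, -0.3717, 0.0903]
tool_rot: [2.045, 2.382, -0.0]
contact_force: [1.3, 0.1, -0.0]
opening: 0.0553
grip_force: 0.0
t: 16.5
tool_pos: [0.5454, -0.3715, 0.0899]
tool_rot: [2.046, 2.383, 0.0]
contact_force: [-1.1, 0.6, 4.4]
opening: 0.0275
grip_force: 41.4
```

```bash
python3 -m crank '[{"offset":[0,0,-0.005],"twist":[0,0,0]},{"offset":[0,0,-0.009],"twist":[0,0,0]},{"offset":[0,0,-0.009],"twist":[0,0,0]},{"offset":[0,0,-0.009],"twist":[0,0,0]},{"offset":[0,-0.01,-0.009],"twist":[0,0,0]},{"offset":[0,-0.025,-0.009],"twist":[0,0,0]},{"offset":[0,-0.04,-0.009],"twist":[0,0,0]},{"offset":[0,-0.055,-0.009],"twist":[0,0,0]},{"offset":[0,-0.07,-0.009],"twist":[0,0,0]},{"offset":[0,-0.085,-0.009],"twist":[0,0,0]},{"offset":[0,-0.095,-0.009],"twist":[0,0,0]},{"offset":[0,-0.1,-0.009],"twist":[0,0,0]},{"offset":[0,-0.1,-0.009],"twist":[0,0,0]}]'
python3 -m crank '[{"offset":[0,0,-0.03],"twist":[0,0,0]},{"offset":[0,0,-0.08],"twist":[0,0,0]},{"offset":[0,0,-0.12],"twist":[0,0,0]},{"offset":[0,0,-0.13],"twist":[0,0,0]},{"offset":[0,0,-0.13],"twist":[0,0,0]},{"offset":[0,0,-0.13],"twist":[0,0,0]}]'
python3 - <<'E'
from h import *
im=get_image("wrist");C=cam("wrist")
cv2.imwrite("pics/w6.png",im[:,:,::-1])
a=np.radians(-5.5);X=np.array([np.cos(a),np.sin(a),0]);o=np.array([.5482,.0207,0])
p=o-.008*X;p[2]=.22;print(p,go(p,98.7),go(p,84.5))
E
```

```text
t: 18.12
tool_pos: [0.4461, -0.3865, 0.0984]
tool_rot: [2.047, 2.383, 0.0]
contact_force: [-0.0, 0.0, -1.8]
opening: 0.0274
grip_force: 40.9
t: 18.88
tool_pos: [0.4455, -0.3855, 0.2254]
tool_rot: [-2.043, -2.38, -0.001]
contact_force: [-1.0, 1.0, -1.5]
opening: 0.028
grip_force: 40.8
[0.54023683 0.02146677 0.22      ] (array([0.3879, 0.1553, 0.0064]), array([-0.14, -0.22,  0.  ])) (array([0.3879, 0.1553, 0.0064]), array([-0.17, -0.2 , 14.2 ]))
```

View pics/w6.png

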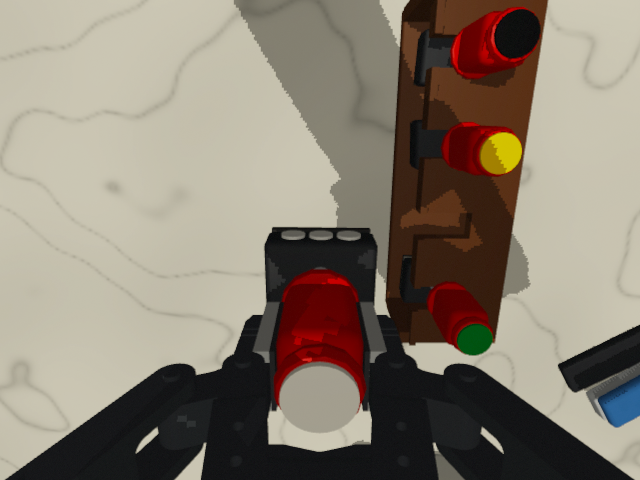

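```bash
python3 -m crank '[{"offset":[0.04,0,-0.025],"twist":[0,0,0]},{"offset":[0.1,0.02,-0.03],"twist":[0,0,5]},{"offset":[0.16,0.05,-0.03],"twist":[0,0,10]},{"offset":[0.21,0.08,-0.03],"twist":[0,0,14.2]},{"offset":[0.26,0.1,-0.03],"twist":[0,0,14.2]},{"offset":[0.31,0.125,-0.03],"twist":[0,0,14.2]},{"offset":[0.36,0.145,-0.03],"twist":[0,0,14.2]},{"offset":[0.388,0.155,-0.02],"twist":[0,0,14.2]},{"offset":[0.388,0.155,0.01],"twist":[0,0,14.2]},{"offset":[0.388,0.155,0.05],"twist":[0,0,14.2]},{"offset":[0.388,0.155,0.09],"twist":[0,0,14.2]},{"offset":[0.388,0.155,0.115],"twist":[0,0,14.2]},{"offset":[0.388,0.155,0.125],"twist":[0,0,14.2]},{"offset":[0.388,0.155,0.125],"twist":[0,0,14.2]},{"offset":[0.388,0.155,0.125],"twist":[0,0,14.2]}]'
```

```text
t: 20.8
tool_pos: [0.5417, 0.0205, 0.1046]
tool_rot: [2.324, 2.111, 0.002]
contact_force: [-0.5, -0.4, -1.2]
opening: 0.0273
grip_force: 40.7
```

```bash
python3 -m crank '[{"offset":[0,0,0.004],"twist":[0,0,0]},{"offset":[0,0,0.008],"twist":[0,0,0]},{"offset":[0,0,0.008],"twist":[0,0,0]},{"offset":[0,0,0.008],"twist":[0,0,0]}]';python3 -m crank '[{"offset":[0,0,0.001],"twist":[0,0,0]},{"offset":[0,0,0.002],"twist":[0,0,0]},{"offset":[0,0,0.002],"twist":[0,0,0]},{"offset":[0,0,0.002],"twist":[0,0,0]}]'
```

```text
t: 21.3
tool_pos: [0.5408, 0.0206, 0.0953]
tool_rot: [-2.325, -2.112, -0.0]
contact_force: [-0.2, 0.0, -1.9]
opening: 0.0277
grip_force: 40.8
t: 21.8
tool_pos: [0.5408, 0.0206, 0.0933]
tool_rot: [-2.325, -2.112, 0.0]
contact_force: [0.3, -0.6, -1.1]
opening: 0.0276
grip_force: 40.8
```

```bash
for i in 1; do python3 -m crank '[{"offset":[0,0,0.001],"twist":[0,0,0]},{"offset":[0,0,0.003],"twist":[0,0,0]},{"offset":[0,0,0.003],"twist":[0,0,0]}]'; done; python3 -m crank '[{"offset":[0,0,0.001],"twist":[0,0,0]},{"offset":[0,0,0.002],"twist":[0,0,0]},{"offset":[0,0,0.002],"twist":[0,0,0]}]'
```

```text
t: 22.18
tool_pos: [0.5405, 0.0206, 0.09]
tool_rot: [-2.325, -2.112, 0.001]
contact_force: [-0.5, 0.1, -2.0]
opening: 0.0276
grip_force: 40.8
t: 22.55
tool_pos: [0.5409, 0.0205, 0.0887]
tool_rot: [2.325, 2.112, 0.0]
contact_force: [1.0, -0.8, 2.1]
opening: 0.0279
grip_force: 41.1
```

```bash
python3 -m crank '[{"offset":[0,0,0.001],"twist":[0,0,0]},{"offset":[0,0,0.002],"twist":[0,0,0]},{"offset":[0,0,0.002],"twist":[0,0,0]},{"offset":[0,0,0.002],"twist":[0,0,0]},{"offset":[0,0,0.002],"twist":[0,0,0]}]'
```

```text
t: 23.18
tool_pos: [0.541, 0.0205, 0.0866]
tool_rot: [2.325, 2.112, 0.0]
contact_force: [-1.7, 0.2, 4.8]
opening: 0.0274
grip_force: 41.4
```

```bash
python3 -m crank '[{"offset":[0,0,0.0005],"twist":[0,0,0]},{"offset":[0,0,0.0005],"twist":[0,0,0]},{"offset":[0,0,-0.003],"twist":[0,0,0]},{"offset":[0,0,-0.02],"twist":[0,0,0]},{"offset":[0,0,-0.07],"twist":[0,0,0]},{"offset":[0,0,-0.13],"twist":[0,0,0]},{"offset":[0,0,-0.15],"twist":[0,0,0]},{"offset":[0,0,-0.15],"twist":[0,0,0]},{"offset":[0,0,-0.15],"twist":[0,0,0]}]'
python3 - <<'E'
from h import *
print(go([.48,.29,.235],80.4))
E
```

```text
t: 24.3
tool_pos: [0.5394, 0.0207, 0.2334]
tool_rot: [-2.323, -2.11, 0.005]
contact_force: [-0.1, -0.7, -2.4]
opening: 0.0274
grip_force: 40.9
(array([ 0.2624, -0.085 , -0.0012]), array([-0.26,  0.01,  4.1 ]))
```

```bash
python3 -m crank '[{"offset":[0.06,-0.02,0],"twist":[0,0,4.1]},{"offset":[0.12,-0.04,0],"twist":[0,0,4.1]},{"offset":[0.18,-0.06,0],"twist":[0,0,4.1]},{"offset":[0.23,-0.075,0],"twist":[0,0,4.1]},{"offset":[0.262,-0.085,0],"twist":[0,0,4.1]},{"offset":[0.262,-0.085,0],"twist":[0,0,4.1]},{"offset":[0.262,-0.085,0],"twist":[0,0,4.1]},{"offset":[0.262,-0.085,0],"twist":[0,0,4.1]}]'
python3 - <<'E'
from h import *
o=get_obs();im=get_image("wrist");C=cam("wrist",o);print(o["tool_pos"],w2p(C,[.493,.353,.06]))
np.save("w.npy",im);cv2.imwrite("pics/w7.png",im[:,:,::-1])
for r in cut_out("parcel","wrist")[:1]:
    q=rect(r["region"],C,.06);print(r["confidence"],np.round(q[0],1),np.round(q[1],1),q[2])
E
```

```text
t: 25.3
tool_pos: [0.4813, 0.2884, 0.2353]
tool_rot: [-2.401, -2.026, 0.003]
contact_force: [0.5, -0.3, -1.9]
opening: 0.0275
grip_force: 40.7
[0.4812513  0.28836958 0.23531294] [[321.17688026 132.33876475]]
0.58 [506.  305.5] [221.5 163.4] 80.27490997314453
```

View pics/w7.png

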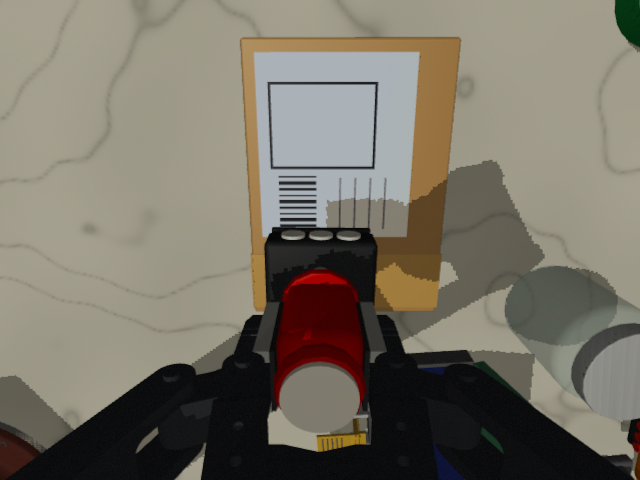

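```bash
python3 - <<'E'
from h import *
C=cam("wrist");q=p2w(C,[(268,83),(377,83),(375,168),(271,167)],.06);c=q.mean(0)
print(np.round(q,4).tolist(),c)
for a,b in((0,1),(3,2)):
    d=q[b]-q[a];print(np.linalg.norm(d),np.degrees(np.arctan2(d[1],d[0])))
print(go([c[0],c[1],.138],80.4))
E
```

```text
[[0.4602, 0.3949, 0.06], [0.5404, 0.3812, 0.06], [0.531, 0.3191, 0.06], [0.4497, 0.3338, 0.06]] [0.49533233 0.3572286  0.06      ]
0.0813569460677075 -9.715587395719913
0.08266461785597884 -10.250593198950371
(array([0.0701, 0.0021, 0.0979]), array([-0.02,  0.02, -0.09]))
```

```bash
python3 -m crank '[{"offset":[0.04,0.001,0],"twist":[0,0,0]},{"offset":[0.069,0.001,0.02],"twist":[0,0,0]},{"offset":[0.069,0.001,0.05],"twist":[0,0,0]},{"offset":[0.069,0.001,0.08],"twist":[0,0,0]},{"offset":[0.069,0.001,0.092],"twist":[0,0,0]},{"offset":[0.069,0.001,0.096],"twist":[0,0,0]},{"offset":[0.069,0.001,0.096],"twist":[0,0,0]},{"offset":[0.069,0.001,0.096],"twist":[0,0,0]},{"offset":[0.069,0.001,0.096],"twist":[0,0,0]}]'
python3 - <<'E'
from h import *
print(go([.4945,.356,.1335],80.1))
E
```

```text
t: 26.52
tool_pos: [0.4943, 0.3577, 0.1415]
tool_rot: [2.399, 2.028, 0.003]
contact_force: [-0.1, 0.3, -0.7]
opening: 0.0274
grip_force: 40.7
(array([-0.0016,  0.0005,  0.008 ]), array([ 0.08, -0.07,  0.3 ]))
```

```bash
python3 -m crank '[{"offset":[-0.001,0,0.003],"twist":[0,0,0]},{"offset":[-0.001,0,0.006],"twist":[0,0,0]},{"offset":[-0.001,0,0.006],"twist":[0,0,0]},{"offset":[-0.001,0,0.006],"twist":[0,0,0]}]';python3 -m crank '[{"offset":[0,0,0.001],"twist":[0,0,0]},{"offset":[0,0,0.002],"twist":[0,0,0]},{"offset":[0,0,0.002],"twist":[0,0,0]}]'
```

```text
t: 27.02
tool_pos: [0.4936, 0.3564, 0.1342]
tool_rot: [-2.399, -2.028, 0.0]
contact_force: [0.3, -0.0, -1.5]
opening: 0.0275
grip_force: 40.7
t: 27.4
tool_pos: [0.4935, 0.3563, 0.1322]
tool_rot: [-2.399, -2.028, 0.0]
contact_force: [-0.2, -0.0, -2.4]
opening: 0.0274
grip_force: 40.7
```

```bash
python3 -m crank '[{"offset":[0,0,0.001],"twist":[0,0,0]},{"offset":[0,0,0.002],"twist":[0,0,0]},{"offset":[0,0,0.002],"twist":[0,0,0]}]';python3 -m crank '[{"offset":[0,0,0.001],"twist":[0,0,0]},{"offset":[0,0,0.0015],"twist":[0,0,0]},{"offset":[0,0,0.0015],"twist":[0,0,0]}]'
```

```text
t: 27.78
tool_pos: [0.4937, 0.3564, 0.1308]
tool_rot: [2.4, 2.028, 0.0]
contact_force: [-1.2, -0.4, 1.0]
opening: 0.0277
grip_force: 41.1
t: 28.15
tool_pos: [0.4937, 0.3565, 0.1293]
tool_rot: [2.399, 2.028, 0.001]
contact_force: [-1.2, -1.0, 3.4]
opening: 0.0275
grip_force: 41.3
```

```bash
python3 -m crank '[{"offset":[0,0,0.0012],"twist":[0,0,0]},{"offset":[0,0,0.0012],"twist":[0,0,0]},{"offset":[0,0,0.0012],"twist":[0,0,0]},{"offset":[0,0,0.0012],"twist":[0,0,0]}]'; python3 -m crank '[{"offset":[0,0,-0.003],"twist":[0,0,0]},{"offset":[0,0,-0.02],"twist":[0,0,0]},{"offset":[0,0,-0.06],"twist":[0,0,0]},{"offset":[0,0,-0.11],"twist":[0,0,0]},{"offset":[0,0,-0.12],"twist":[0,0,0]},{"offset":[0,0,-0.12],"twist":[0,0,0]},{"offset":[0,0,-0.12],"twist":[0,0,0]}]'
python3 - <<'E'
from h import *
a=np.radians(98.7-90);g=np.array([.5455,-.3715,0]);p=g-.1*np.array([np.cos(a),np.sin(a),0]);p[2]=.2285
o=get_obs();print(p,go(p,98.7,o));p[0]=.4;p[1]=0;print(go(p,90,o))
E
```

```text
t: 28.65
tool_pos: [0.4938, 0.3565, 0.1283]
tool_rot: [2.399, 2.028, 0.001]
contact_force: [-2.1, -1.5, 5.0]
opening: 0.0275
grip_force: 41.5
t: 29.52
tool_pos: [0.4925, 0.3558, 0.2448]
tool_rot: [-2.399, -2.027, 0.006]
contact_force: [0.5, -0.3, -0.9]
opening: 0.0276
grip_force: 40.8
[ 0.44665061 -0.38662608  0.2285    ] (array([-0.7397,  0.0786,  0.018 ]), array([ -0.21,   0.12, -18.3 ]))
(array([-0.3662, -0.0319,  0.0174]), array([-0.2 ,  0.13, -9.6 ]))
```

```bash
python3 -m crank '[{"offset":[-0.06,0.006,0],"twist":[0,0,-3]},{"offset":[-0.12,0.012,0],"twist":[0,0,-6]},{"offset":[-0.18,0.018,0],"twist":[0,0,-9]},{"offset":[-0.24,0.025,0],"twist":[0,0,-12]},{"offset":[-0.3,0.032,0],"twist":[0,0,-15]},{"offset":[-0.36,0.038,0],"twist":[0,0,-18.3]},{"offset":[-0.42,0.044,0],"twist":[0,0,-18.3]},{"offset":[-0.48,0.051,0],"twist":[0,0,-18.3]},{"offset":[-0.54,0.057,0],"twist":[0,0,-18.3]},{"offset":[-0.6,0.064,0],"twist":[0,0,-18.3]},{"offset":[-0.66,0.07,0],"twist":[0,0,-18.3]},{"offset":[-0.71,0.076,0],"twist":[0,0,-18.3]},{"offset":[-0.74,0.0786,0.01],"twist":[0,0,-18.3]},{"offset":[-0.74,0.0786,0.018],"twist":[0,0,-18.3]},{"offset":[-0.74,0.0786,0.018],"twist":[0,0,-18.3]},{"offset":[-0.74,0.0786,0.018],"twist":[0,0,-18.3]},{"offset":[-0.74,0.0786,0.018],"twist":[0,0,-18.3]}]'
python3 - <<'E'
from h import *
print(go([.4461,-.3865,.0984],98.7))
E
```

```text
t: 31.65
tool_pos: [0.4481, -0.3857, 0.2302]
tool_rot: [2.044, 2.384, -0.0]
contact_force: [-0.1, 0.2, -0.6]
opening: 0.0274
grip_force: 40.0
(array([-0.0004, -0.0022,  0.1318]), array([0.03, 0.04, 0.07]))
```

```bash
python3 -m crank '[{"offset":[0,-0.001,0.03],"twist":[0,0,0]},{"offset":[0,-0.001,0.07],"twist":[0,0,0]},{"offset":[0,-0.001,0.11],"twist":[0,0,0]},{"offset":[0,-0.001,0.125],"twist":[0,0,0]},{"offset":[0,-0.001,0.13],"twist":[0,0,0]},{"offset":[0,-0.001,0.13],"twist":[0,0,0]},{"offset":[0,-0.001,0.13],"twist":[0,0,0]},{"offset":[0,-0.001,0.13],"twist":[0,0,0]},{"offset":[0,-0.001,0.13],"twist":[0,0,0]}]'
python3 - <<'E'
from h import *
print(go([.4461,-.3865,.0984],98.7),go([.5455,-.3715,.0984],98.7))
E
```

```text
t: 32.78
tool_pos: [0.4469, -0.3868, 0.1003]
tool_rot: [2.046, 2.383, -0.0]
contact_force: [1.1, -0.3, -1.0]
opening: 0.0272
grip_force: 40.0
(array([ 0.0004, -0.0008,  0.0019]), array([0.03, 0.05, 0.  ])) (array([0.0002, 0.0997, 0.0019]), array([0.03, 0.05, 0.  ]))
```

```bash
python3 -m crank '[{"offset":[0,0.005,0.0018],"twist":[0,0,0]},{"offset":[0,0.015,0.0018],"twist":[0,0,0]},{"offset":[0,0.025,0.0018],"twist":[0,0,0]},{"offset":[0,0.035,0.0018],"twist":[0,0,0]},{"offset":[0,0.045,0.0018],"twist":[0,0,0]},{"offset":[0,0.055,0.0018],"twist":[0,0,0]}]'
python3 -m crank '[{"offset":[0,0.01,0],"twist":[0,0,0]},{"offset":[0,0.02,0],"twist":[0,0,0]},{"offset":[0,0.03,0],"twist":[0,0,0]},{"offset":[0,0.04,0],"twist":[0,0,0]},{"offset":[0,0.0445,0],"twist":[0,0,0]},{"offset":[0,0.0445,0],"twist":[0,0,0]},{"offset":[0,0.0445,0],"twist":[0,0,0]},{"offset":[0,0.0445,0],"twist":[0,0,0]}]'
```

```text
t: 33.52
tool_pos: [0.5018, -0.3781, 0.0978]
tool_rot: [2.046, 2.384, -0.0]
contact_force: [-0.0, -0.3, -0.4]
opening: 0.0276
grip_force: 40.2
t: 34.52
tool_pos: [0.5448, -0.3715, 0.0978]
tool_rot: [-2.047, -2.383, 0.0]
contact_force: [-0.0, 0.1, -1.6]
opening: 0.0274
grip_force: 40.0
```

Back in the slot without contact; now lower, release.

```bash
python3 -m crank '[{"offset":[0,0,0.003],"twist":[0,0,0]},{"offset":[0,0,0.006],"twist":[0,0,0]},{"offset":[0,0,0.0075],"twist":[0,0,0]},{"offset":[0,0,0.0075],"twist":[0,0,0]},{"offset":[0,0,0.0075],"twist":[0,0,0]}]'
```

```text
t: 35.15
tool_pos: [0.5451, -0.3715, 0.0903]
tool_rot: [2.046, 2.383, 0.0]
contact_force: [0.1, 0.4, -1.5]
opening: 0.0276
grip_force: 40.1
```

```bash
python3 -m crank '[{"offset":[0,0,0.0005],"twist":[0,0,0]},{"offset":[0,0,0.001],"twist":[0,0,0]},{"offset":[0,0,0.001],"twist":[0,0,0]}]'
python3 -m crank '[{"offset":[0,0,0],"twist":[0,0,0]},{"offset":[0,0,0],"twist":[0,0,0]},{"offset":[0,0,0],"twist":[0,0,0]},{"offset":[0,0,0],"twist":[0,0,0]},{"offset":[0,0,0],"twist":[0,0,0]}]' 0.65 20
python3 -m crank '[{"offset":[0,0,-0.01],"twist":[0,0,0]},{"offset":[0,0,-0.03],"twist":[0,0,0]},{"offset":[0,0,-0.06],"twist":[0,0,0]},{"offset":[0,0,-0.1],"twist":[0,0,0]},{"offset":[0,0,-0.14],"twist":[0,0,0]},{"offset":[0,0,-0.18],"twist":[0,0,0]},{"offset":[0,0,-0.22],"twist":[0,0,0]},{"offset":[0,0,-0.22],"twist":[0,0,0]},{"offset":[0,0,-0.22],"twist":[0,0,0]},{"offset":[0,0,-0.22],"twist":[0,0,0]}]'
python3 - <<'E'
from h import *
o=get_obs();im=get_image("wrist");C=cam("wrist",o);g=np.array([.546,-.3698,.1385]);u,v=w2p(C,g)[0].astype(int)
hsv=cv2.cvtColor(im,cv2.COLOR_RGB2HSV);m=((hsv[...,1]<60)&(hsv[...,2]>120)).astype(np.uint8);b=np.zeros_like(m);b[v-25:v+25,u-25:u+25]=1
n,l,s,c=cv2.connectedComponentsWithStats(m*b);i=1+np.argsort(-s[1:,4])[:2];print(s[i],p2w(C,c[i],.1385))
for n in("stamp","stamp_yellow","stamp_green","stamp_black"):
    for r in cut_out(n,"wrist")[:1]: print(n,r["confidence"],np.round(r["rect"],1),np.round(p2w(C,r["rect"][:2],.12),4))
get_image("top");C=cam("top")
for n,z in(("lid",.034),("parcel",.06),("jar",.125),("tape_cutter",.09)):
    for r in cut_out(n,"top")[:2]: print(n,r["confidence"],np.round(r["rect"],1),np.round(rect(r["region"],C,z)[0],1))
E
```

```text
t: 35.52
tool_pos: [0.5451, -0.3716, 0.09]
tool_rot: [2.046, 2.383, -0.0]
contact_force: [-1.3, 1.8, 2.6]
opening: 0.0274
grip_force: 40.6
t: 36.15
tool_pos: [0.545, -0.3715, 0.0893]
tool_rot: [2.047, 2.384, -0.0]
contact_force: [0.2, 0.1, 0.0]
opening: 0.0554
grip_force: 0.0
t: 37.4
tool_pos: [0.5445, -0.371, 0.3076]
tool_rot: [-2.045, -2.381, -0.0]
contact_force: [0.0, -0.2, -1.1]
opening: 0.0557
grip_force: 0.0
[[307 204  28  27 590]] [[ 0.54432697 -0.37018939  0.1385    ]]
stamp 0.74 [317.4 209.8  43.1  50.2] [[ 0.5415 -0.369   0.12  ]]
stamp_yellow 0.58 [317.3 139.1  44.2  42.4] [[ 0.5327 -0.3114  0.12  ]]
stamp_green 0.96 [316.6 273.6  42.4  55.1] [[ 0.5495 -0.4269  0.12  ]]
stamp_black 0.64 [316.8  60.7  49.7  47.8] [[ 0.5237 -0.2542  0.12  ]]
lid 0.96 [307.  214.3  81.3  29. ] [626.   16.4]
parcel 0.72 [168.2 270.1 121.8  92.1] [505.3 301.1]
jar 0.72 [247.  180.2  47.2  48.5] [684.4 132.3]
tape_cutter 0.81 [360.8 180.5  36.5  75.8] [693.2 -98.2]
tape_cutter 0.51 [307.4 214.9  80.9  26.5] [619.4  13.8]
```

Everything checks out: the stamp is hung, the lid is open, and the other items are in place.

```bash
python3 -c "
from station import *
print(finish_job())"
```

```text
the job is handed in; nothing more can be done
None
```

The job is handed in (no verdict shown): the lid followed the finger open and stayed open, the date stamp was inked and pressed in the label box at about 6–7 N each time, and it hangs back in its slot; in the last camera check the other stamps, parcel, jar and tape cutter were in place.

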